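# Nest the kitchen pans in their carrier and shoot the hold-down bolt

### The job

Pack the pan carrier for transport: stand the medium pan upright inside the pot of the carrier, then the small pan inside the medium pan, each sitting flat on the floor of the one outside it. Then slide the carrier's bolt fully across over the nested pans, with its handle still up, and turn the ball handle fully down into the notch. Leave the sauce bottle, the jar and the shaker standing where they are.

Things in the scene. Friction and masses are not known exactly. Their poses are not given: they have to be found in the camera images.
- carrier: Fixed transport carrier: cream board 190 (x) x 300 (y) x 10 mm, origin at the centre of its underside, z up. On its +y half stands its own round steel pot (fixed, the largest; see nest); on its -y half a steel bracket holds the bolt. The bolt's rod runs along the carrier's y at x = 0, z = 110 mm.
- nest (a point): Centre of the inner floor of the carrier's pot: 60 mm along +y from the carrier's origin, 15 mm above its underside; axes as the carrier's. The pot is 140 mm across outside, 134 mm inside at the mouth, about 124 mm at the floor, wall 3 mm, rim 40 mm above this point.
- notch (a point): Middle of the bottom of the notch in the bracket's front wall; axes as the carrier's; at carrier x -20, y -50, z 101 mm. Notch 20 mm wide (y), 23 mm deep. The bracket spans carrier y -145 to -28, x -23 to 15, top z 129 mm; the front wall (6 mm thick) has a level top edge at z 124.5 mm along which the handle's arm passes.
- medium_pan: Round open steel pan, 116 mm across, 60 mm high, wall 3, floor 5 mm; lowest 15 mm taper to 106 mm across. Rim: band 8 mm thick, 14 mm high, flush outside, 100 mm across inside. Origin: centre of underside, z up. 0.15 to 0.29 kg. Nested, its underside is at nest, its rim 20 mm above the pot's rim.
- small_pan: Round open steel pan, 92 mm across, 75 mm high, wall 3, floor 5 mm; lowest 15 mm taper to 82 mm across. Rim: band 8 mm thick, 14 mm high, flush outside, 76 mm across inside. Origin: centre of underside, z up. 0.11 to 0.21 kg. Nested, its underside is 5 mm above the medium pan's, its rim 20 mm above that pan's rim, 8 mm below the rod.
- bolt (a joint): Slide of the bolt (m): 0 = fully back, 0.076 = fully across (hard stop, arm facing the notch). Grows along the carrier's +y, towards the pot. Steel rod 14 mm thick; its nose is 100 mm from the pot's centre at 0 and 24 mm at the stop. The handle's arm is at carrier y = -125 mm at 0 and travels with it. Friction 2.5 N; stays where left.
- bolt_handle (a joint): Turn of the handle about the rod's axis (rad). Its arm, 12 mm thick, 65 mm from axis to ball centre, leans to the carrier's -x by pi/4 + value from straight up: -0.65 almost upright, 0 = 45 degrees, on the front wall's top edge; 0.9 = just below level, fully down in the notch. Passes 0 only at the notch. Friction 0.07 N m; stays where left.
- knob (a point): Centre of the black ball, 24 mm across, at the end of the bolt's handle. It can be pinched from above with the fingers closing along the carrier's y, then slid and swung down.
- sauce_bottle: Bystander: standing bottle of amber glass, 68 mm across, 170 mm high, loose; origin at the centre of its underside.
- jar: Bystander: standing white jar with a steel lid, 84 mm across, 110 mm high, loose; origin at the centre of its underside.
- shaker: Bystander: small steel shaker, 42 mm across, 75 mm high, loose, standing on the carrier's board behind (+x of) the bolt's bracket; origin at the centre of its underside.
Mind the look-alikes: they are no part of the job. Leave any red look-alike of the small_pan alone. What is shaped like the medium_pan but yellow is not meant.

How it is judged (in metres and radians):
On the way, in this order (a step that is already met when the one before it is completed fails the run):
1. the medium pan sits flat in the carrier's pot (horizontal distance between medium_pan and nest below 0.01 m and z of medium_pan in the frame of nest below 0.004 m and angle between medium_pan's own z axis and vertical below 0.06 rad and linear speed of medium_pan below 0.02 m/s), for 0.2 s.
2. the small pan sits flat in the medium pan, in the pot (horizontal distance between medium_pan and nest below 0.01 m and z of medium_pan in the frame of nest below 0.004 m and angle between each of medium_pan, small_pan's own z axis and vertical below 0.06 rad and horizontal distance between small_pan and medium_pan below 0.01 m and z of small_pan in the frame of medium_pan below 0.009 m and linear speed of small_pan below 0.02 m/s), for 0.2 s.
3. the bolt is slid fully across over the nested pans, its handle still up (horizontal distance between medium_pan and nest below 0.01 m and z of medium_pan in the frame of nest below 0.004 m and angle between each of medium_pan, small_pan's own z axis and vertical below 0.06 rad and horizontal distance between small_pan and medium_pan below 0.01 m and z of small_pan in the frame of medium_pan below 0.009 m and value of joint bolt above 0.068 m and value of joint bolt_handle below 0.25 rad), for 0.05 s.
4. the handle is turned down into the notch (horizontal distance between medium_pan and nest below 0.01 m and z of medium_pan in the frame of nest below 0.004 m and angle between each of medium_pan, small_pan's own z axis and vertical below 0.06 rad and horizontal distance between small_pan and medium_pan below 0.01 m and z of small_pan in the frame of medium_pan below 0.009 m and value of joint bolt above 0.068 m and value of joint bolt_handle above 0.75 rad), for 0.2 s.
At the end, for the whole second after the job is handed in: Medium pan flat in the pot and small pan flat in the medium pan (each within 10 mm of centre, 4 mm of the floor, tilt under 0.06 rad), at rest; bolt 68 mm or more across, handle at 0.75 rad or more in the notch; bystanders upright, within 25 mm of their start (all of step 4 and linear speed of each of medium_pan, small_pan below 0.02 m/s and angle between each of sauce_bottle, jar, shaker's own z axis and vertical below 0.15 rad); the robot touches nothing.
It fails at once if the sauce bottle is moved more than 25 mm or tipped (distance of sauce_bottle from where it was at the start of the episode above 0.025 m or angle between sauce_bottle's own z axis and vertical above 0.3 rad).
It fails at once if the jar is moved more than 25 mm or tipped (distance of jar from where it was at the start of the episode above 0.025 m or angle between jar's own z axis and vertical above 0.3 rad).
It fails at once if the shaker is moved more than 25 mm or tipped (distance of shaker from where it was at the start of the episode above 0.025 m or angle between shaker's own z axis and vertical above 0.3 rad).
It also fails if it takes over 69 s, if anything falls off the work surface, if the arm or the gripper's body presses on something with over 40 N, if the wrist force passes 120 N, or if a joint passes its speed limit or range.

### The arm

A 6-joint arm with a two-finger parallel gripper is mounted at the origin on the work surface. World frame = base frame: x ahead of the robot, y to its left, z up, the work surface at z = 0. Lengths are in mm, angles in rad, forces in N, time in s.
With the tool pointing down it reaches from about 300 to 950 mm from the base axis. Payload 3.1 kg.
Tool frame: the origin (TCP) lies at the very end of the fingers, on their centre line; the grasp point (between the pads) lies 19 mm behind it (arm.grip_point_offset is the distance from the TCP to the grasp point, in mm); z points along the fingers, y is the line along which they close (so a half turn about z gives the same grasp; the last joint's range is limited). The gripper opens to 85 mm and grips with 20 to 120 N. Pads are 22 mm wide; open, the fingers measure 114 mm over their backs; the gripper's body (76 mm by 85 mm) begins 54 mm behind the grasp point. The pads swing forward as they close: fully open they stand 13 mm farther back than shut.
Start: joints at [-1.283, 0.308, 1.634, -0, 1.2, -0.07], TCP at [218.858, -585.434, 231.272] pointing down, gripper open.
Joint ranges: [-3.06, 3.06], [-0.79, 1.96], [0.05, 2.63], [-1.19, 4.34], [0.05, 2.64], [-2.94, 2.94]. Speed limits (rad/s): [2.79, 2.79, 3.14, 3.14, 3.14, 3.14].

### API

Orientations are given as a unit quaternion [x, y, z, w].
In Python, from bench import arm gives the robot as it stands.
- The arm moves only by the shell command python3 -m inch 'ROWS' [FORCE]. ROWS is text: rows parted by semicolons, each of 5 numbers parted by spaces: the closure, from -1 (fully open) to 1 (shut), then the shift along the tool's x, y, z scaled (see below), then the turn about the tool's z scaled (see below). A call has 1 to 8 rows; each row shifts and turns the commanded pose from where the row before left it, along the tool's axes as they then stand; what a row does not reach is not made up. The controller multiplies each number of a shift by 0.2 m and each number of a turn by 2 rad. A row lasts 1/8 s, in which the tool goes at most 62.5 mm and 10.7 degrees, less where a joint would pass 70% of its speed; a pose out of reach is approached as far as the arm can. A call with a number of a shift or a turn outside -1 to 1 is refused whole. A call with a gripper value outside its range is refused whole. The fingers move at their own pace and stop on an object; FORCE is the grip in N (left out, the last holds). Time passes only in rows, so rows that do not move let the fingers close. It gives the time, the measured TCP pose, the force, the opening and the grip force at its end, in the units of the state.
- arm.get_obs(): the state, without advancing time (a new reading comes with each control period).
- arm.camera(name): name is "scene" or "top" or "wrist"; returns the picture (400x640x3 uint8, red, green, blue); there is no depth.
- arm.camera_info(name): a dict with "fx", "fy", "cx", "cy" (pixels), "k1" (the pictures are not rectified: a ray, as slopes to the right and down, at radius r is drawn at 1 + k1 r^2 times it, then the intrinsics apply), "xyz" and "attitude" of the camera in the world. Camera axes: x right, y up, looking along -z (the intrinsics and any distortion apply to the point x, -y, -z); pixel columns grow to the right and rows downward; lengths in mm; the calibration is good to about 2 mm. A picture is of the moment at which its call begins: read the wrist's pose just before it. camera_info takes no time and is no camera call; for the wrist camera it gives the pose at the moment of the call.
- arm.job_done(): hands the job in; it is judged then, once.
The state is a dict: "time": time; "joints": joint angles; "qd": joint speeds; "effort": joint torques, N m; "tool_pos": TCP position; "orientation": TCP orientation; "wrist_force": force on the tool from outside, world axes, zero at the start; "ft_torque": the same for the moment, N m; "grip_width": finger opening in mm; "grip_force": force on a finger pad.
Only numpy, scipy, OpenCV 4.12 (cv2) and the standard library are available. Lean on these libraries where they do the work, as an engineer would, in place of code of your own. Each camera call takes 0.05 s, during which the arm holds its last target. There are 200 camera calls.

## Working session

There is one attempt and no reset: what is moved stays moved. The work goes in short steps, Python scripts to look and compute and a shell command to move; the robot and the scene stay as the last step left them, time stands still between calls to the robot, and variables do not carry over. Pictures are saved under pics/ and viewed, at most 10 in all, crops included, and the job is handed in when it is done.

```bash
mkdir -p pics; ls; python3 - <<'E'
from bench import arm
import cv2
for n in ("scene","top"):
    cv2.imwrite(f"pics/{n}0.png",arm.camera(n)[:,:,::-1])
    i=arm.camera_info(n);print(n,i)
o=arm.get_obs();print(o)
E
```

```text
pics
scene {'fx': 383.5143518275571, 'fy': 383.5143518275571, 'cx': 318.44142861225697, 'cy': 199.97403525140328, 'k1': -0.018779334852682596, 'xyz': array([1355.9220027 ,  223.6885142 ,  924.85786793]), 'attitude': array([0.22308258, 0.32380471, 0.74767827, 0.5351279 ])}
top {'fx': 459.9269544429528, 'fy': 459.9269544429528, 'cx': 316.1080545324314, 'cy': 201.26787968571497, 'k1': -0.12407374886400319, 'xyz': array([ 337.90154746,  -65.95469304, 1245.11444956]), 'attitude': array([-0.05939788,  0.0693161 ,  0.71349473, -0.69468874])}
{'time': 0.1, 'joints': array([-1.28272965e+00,  3.08931086e-01,  1.63508968e+00, -2.41381257e-05,
        1.19971855e+00, -6.96977531e-02]), 'qd': array([ 0.001942  ,  0.00065658, -0.00500254, -0.00096463, -0.00089037,
       -0.00233888]), 'effort': array([-6.32392766e-04, -4.16404080e+01, -2.77644682e+01, -1.25966458e-04,
        4.04113205e-03, -6.04370143e-06]), 'tool_pos': array([ 218.61333396, -584.69911173,  230.13924861]), 'orientation': array([ 9.84041847e-01,  1.77933954e-01, -1.28133942e-04, -1.06571107e-03]), 'wrist_force': array([ 1.03475408, -0.12034442, -0.42989617]), 'ft_torque': array([ 0.00762428, -0.00157032, -0.03409494]), 'grip_force': 0.0, 'grip_width': 85.51348691817617}
```

View pics/scene0.png

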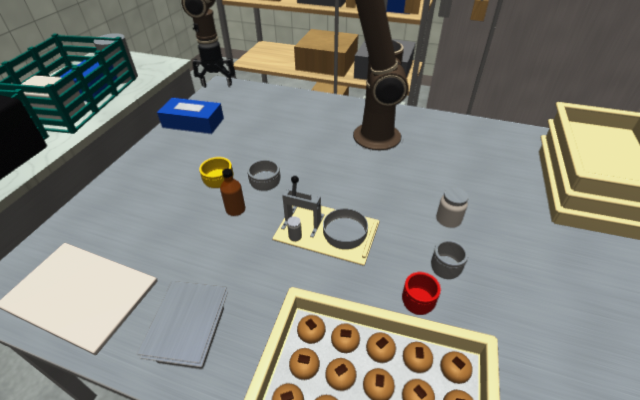

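View pics/top0.png

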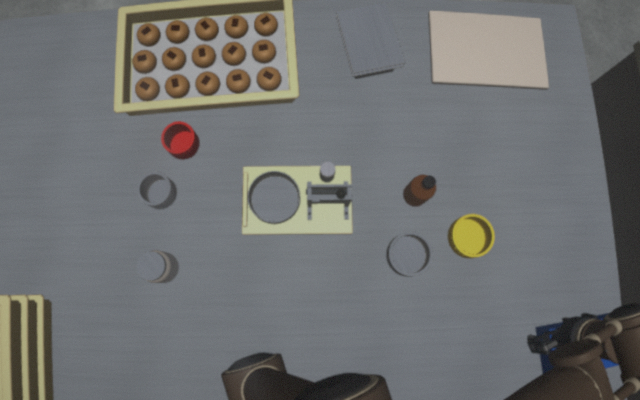

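The scene view shows the grey medium pan at about (264,175), next to the bottle and the yellow look-alike. The grey small pan is at (450,259), next to the red one, with the jar at (452,207). In the top view the medium pan is at (408,255), the small pan at (157,190) and the pot at (274,198). The bolt's ball is at about (342,192). I'll enlarge the top view and set up the projection code.

```bash
cat > h.py <<'E'
import numpy as np, cv2
from scipy.spatial.transform import Rotation as R
from scipy.optimize import least_squares
from bench import arm
def ray(i,px):
    K=np.array([[i['fx'],0,i['cx']],[0,i['fy'],i['cy']],[0,0,1]])
    u=cv2.undistortPoints(np.array([[px]],float),K,np.array([i['k1'],0,0,0,0.]))[0,0]
    return R.from_quat(i['attitude']).apply([u[0],-u[1],-1])
def at_z(i,px,z):
    d=ray(i,px);c=np.array(i['xyz']);return c+d*(z-c[2])/d[2]
def proj(i,P):
    P=np.atleast_2d(P);q=R.from_quat(i['attitude']).inv().apply(P-np.array(i['xyz']))
    s=np.c_[q[:,0]/-q[:,2],-q[:,1]/-q[:,2]];r2=(s**2).sum(1,keepdims=True)
    return s*(1+i['k1']*r2)*[i['fx'],i['fy']]+[i['cx'],i['cy']]
def circ_fit(i,pxs,z):
    "world circle at height z through pixel points -> centre, radius"
    P=np.array([at_z(i,p,z)[:2] for p in pxs])
    f=least_squares(lambda v:np.hypot(*(P-v[:2]).T)-v[2],[*P.mean(0),50]);return f.x,np.abs(f.fun).max()
def circ(x,y,z,r,n=72):
    a=np.linspace(0,2*np.pi,n);return np.c_[x+r*np.cos(a),y+r*np.sin(a),z+0*a]
def to_tool(target_xy,z,o=None):
    o=o or arm.get_obs();d=np.array([*target_xy,z])-o['tool_pos']
    return R.from_quat(o['orientation']).inv().apply(d)
E
python3 - <<'E'
from h import *
im=cv2.imread("pics/top0.png")
a=cv2.resize(im[160:240,235:360],None,fx=4.8,fy=4.8,interpolation=cv2.INTER_CUBIC) # carrier 600x384
b=cv2.resize(im[230:282,382:434],None,fx=3.8,fy=3.8,interpolation=cv2.INTER_CUBIC)
c=cv2.resize(im[165:217,131:183],None,fx=3.8,fy=3.8,interpolation=cv2.INTER_CUBIC)
out=np.zeros((396,800,3),np.uint8);out[:a.shape[0],:600]=a;out[:b.shape[0],600:600+b.shape[1]]=b;out[198:198+c.shape[0],600:600+c.shape[1]]=c
cv2.imwrite("pics/crop0.png",out)
i=arm.camera_info("top")
for n,p,z in [("med",(408,255),60),("small",(156,190),75),("pot",(274,198),55),("jar",(152,266),110),("bottle",(428,182),170),("shaker",(327,170),85),("c1",(243,167),10),("c2",(352,166),10),("c3",(352,234),10),("c4",(242,234),10),("ball",(342,192),170)]:
    print(n,at_z(i,p,z).round(0))
print(R.from_quat(arm.get_obs()['orientation']).as_matrix().round(3))
E
```

```text
med [ 409. -320.   60.]
small [594. 335.  75.]
pot [569.  25.  55.]
jar [394. 327. 110.]
bottle [ 576. -356.  170.]
shaker [ 633. -116.   85.]
c1 [667. 114.  10.]
c2 [ 662. -189.   10.]
c3 [ 473. -181.   10.]
c4 [481. 116.  10.]
ball [ 557. -146.  170.]
[[ 0.937  0.35  -0.001]
 [ 0.35  -0.937  0.002]
 [ 0.    -0.002 -1.   ]]
```

View pics/crop0.png

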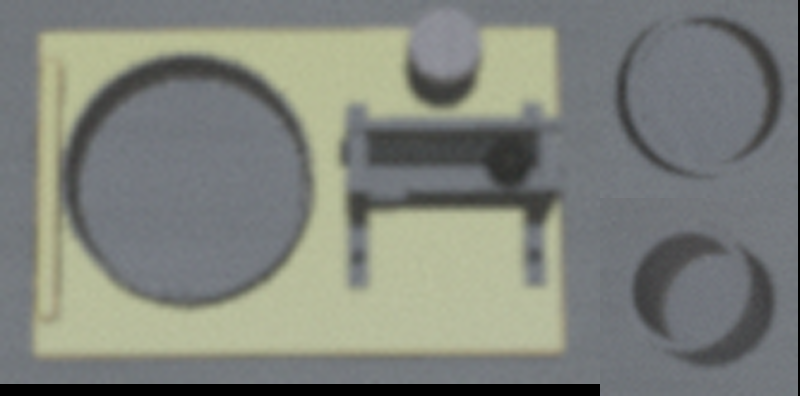

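The crop shows the board's corners at crop pixels (40,32), (556,29), (565,354) and (34,354). The pot's rim spans 64–313 by 55–306. In its panel, the medium pan's rim spans 616–781 by 17–178, and the small pan's spans 633–775 by 232–366. The ball is at about (510,160).

```bash
python3 - <<'E'
from h import *
i=arm.camera_info("top")
P=lambda u,v,s,x,y:((u+.5)/s-.5+x,(v+.5)/s-.5+y)
cor=[P(u,v,4.8,235,160) for u,v in[(40,32),(556,29),(565,354),(34,354)]]
W=np.array([at_z(i,p,10)[:2] for p in cor]);L=np.array([[95,150],[95,-150],[-95,-150],[-95,150.]])
pot=[P(u,v,4.8,235,160) for u,v in[(64,180),(313,185),(188,55),(188,306)]]
print("pot",circ_fit(i,pot,55))
med=[P(u-600,v,3.8,382,230) for u,v in[(616,95),(781,95),(698,17),(698,178)]]
print("med",circ_fit(i,med,60))
sm=[P(u-600,v-198,3.8,131,165) for u,v in[(633,296),(775,300),(690,232),(712,366)]]
print("small",circ_fit(i,sm,75))
f=least_squares(lambda v:((W-(L@np.array([[np.cos(v[2]),np.sin(v[2])],[-np.sin(v[2]),np.cos(v[2])]])+v[:2])).ravel()),[570,-35,0])
print("carrier",f.x,f.fun.round(1)); c=f.x
t=c[2];tf=lambda x,y:c[:2]+[x*np.cos(t)-y*np.sin(t),x*np.sin(t)+y*np.cos(t)]
print("nest",tf(0,60),"notch",tf(-20,-50))
print("ball px",P(510,160,4.8,235,160),"proj",[ (a,proj(i,[*tf(-65*np.sin(np.pi/4+a),-125),110+65*np.cos(np.pi/4+a)]).round(1)) for a in(-.65,-.3,0)])
E
```

```text
pot (array([571.55311227,  25.22492848,  69.37609011]), np.float64(0.8839691277944155))
med (array([ 408.30629657, -318.63077426,   55.85629609]), np.float64(1.0873189881493133))
small (array([591.72732569, 329.31650737,  49.58674994]), np.float64(1.0314348295268374))
carrier [ 5.72442046e+02 -3.39704054e+01 -2.06524436e-02] [-1.2 -0.3 -0.9  1.3  0.3  0.1  1.8 -1.1]
nest [573.68110417  26.01679939] notch [551.41376195 -83.54672314]
ball px (340.8541666666667, 192.9375) proj [(-0.65, array([[347.3, 189.7]])), (-0.3, array([[347.2, 199.2]])), (0, array([[347. , 206.4]]))]
```

```bash
python3 -m inch '-1 0 0 0 0.064; -1 0 0 0 0.064; -1 0 0 0 0.064; -1 0.16 -0.24 0 0; -1 0.16 -0.24 0 0; -1 0.16 -0.24 0 0; -1 0.16 -0.24 0 0; -1 0.16 -0.24 0 0'; python3 -m inch '-1 0.12 -0.15 0 0; -1 0 0 0 0; -1 0 0 0 0; -1 0 0 0 0' ; python3 - <<'E'
from h import *
i=arm.camera_info("wrist");im=arm.camera("wrist")[:,:,::-1].copy();cv2.imwrite("pics/w1raw.png",im)
o=arm.get_obs();print(o['tool_pos'],R.from_quat(o['orientation']).as_matrix().round(3),i['xyz'])
print(proj(i,[[408.3,-318.6,60],[408.3,-260.6,60],[408,-264,0]]).round(0))
cv2.imwrite("pics/w1.png",im)
E
```

```text
time: 1.1
tool_pos: [385.7, -347.9, 230.9]
orientation: [1.0, -0.013, -0.0, -0.0]
wrist_force: [0.0, -0.0, 0.2]
grip_width: 85.5
grip_force: 0.0
time: 1.6
tool_pos: [409.2, -321.2, 231.1]
orientation: [1.0, -0.014, -0.0, 0.0]
wrist_force: [-0.5, -0.2, -1.3]
grip_width: 85.2
grip_force: 0.0
[ 409.16621794 -321.28801318  231.12574024] [[ 1.    -0.028 -0.   ]
 [-0.028 -1.    -0.   ]
 [-0.     0.    -1.   ]] [ 477.97083935 -322.90168347  374.80906501]
[[314. 185.]
 [251. 187.]
 [264. 175.]]
```

View pics/w1.png

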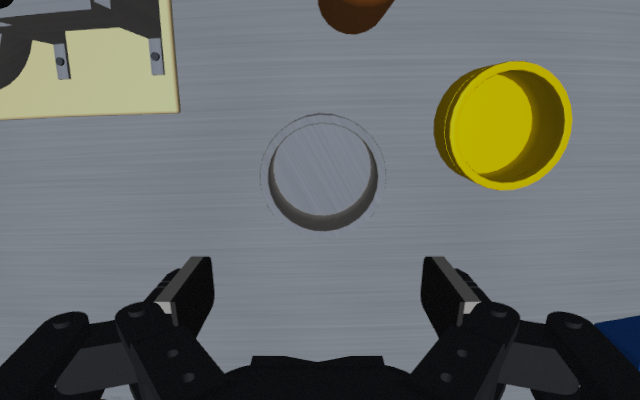

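The wrist view shows the medium pan's inner rim spanning columns 269–378 and rows 123–231. Its outer rim spans columns 260–386, with its top at row 113.

```bash
python3 - <<'E'
from h import *
i=arm.camera_info("wrist")
print(circ_fit(i,[(269,177),(378,177),(323,123),(323,231)],60))
print(circ_fit(i,[(260,175),(386,175),(323,113)],60))
im=cv2.imread("pics/w1raw.png")[100:245,245:400];cv2.imwrite("pics/w1c.png",cv2.resize(im,None,fx=3.5,fy=3.5,interpolation=cv2.INTER_CUBIC))
E
```

```text
(array([ 413.46288602, -327.27019771,   49.99187547]), np.float64(0.2302387756199522))
(array([ 414.77808542, -326.85179984,   57.49123156]), np.float64(1.4374279544426827e-11))
```

View pics/w1c.png

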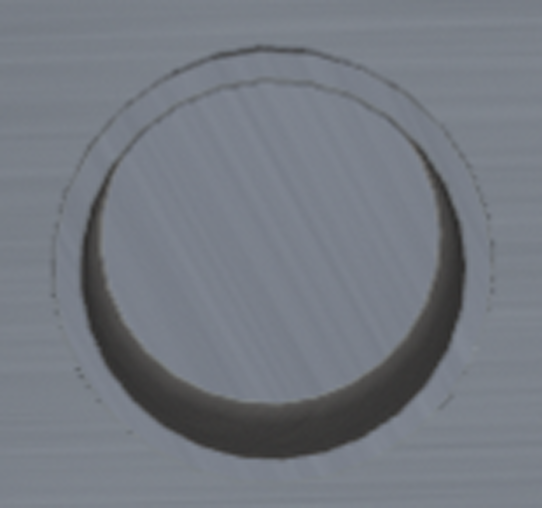

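```bash
python3 -m inch '0.3 0.022 -0.242 0 0; 0.3 0 0 0.18 0; 0.3 0 0 0.18 0; 0.3 0 0 0.18 0; 0.3 0 0 0 0; 0.3 0 0 0 0' 80
```

```text
time: 2.4
tool_pos: [416.0, -273.2, 124.4]
orientation: [1.0, -0.014, 0.001, 0.001]
wrist_force: [0.3, -0.7, 0.5]
grip_width: 29.9
grip_force: 0.0
```

```bash
python3 -m inch '0.3 0 0 0.14 0; 0.3 0 0 0.14 0; 0.3 0 0 0.12 0; 0.3 0 0 0 0; 1 0 0 0 0; 1 0 0 0 0; 1 0 0 0 0; 1 0 0 0 0' 80; python3 -m inch '1 0 0 0 0; 1 0 0 -0.02 0;1 0 0 -0.08 0;1 0 0 -0.15 0; 1 0 0 -0.15 0; 1 0 0 -0.15 0; 1 0 0 0 0; 1 0 0 0 0' 80
python3 - <<'E'
from h import *
im=arm.camera("wrist")[:,:,::-1];i=arm.camera_info("wrist")
cv2.imwrite("pics/w2.png",im)
E
```

```text
time: 3.4
tool_pos: [417.1, -273.4, 45.4]
orientation: [1.0, -0.013, 0.002, 0.001]
wrist_force: [-1.0, 0.6, 6.1]
grip_width: 5.0
grip_force: 80.7
time: 4.4
tool_pos: [414.9, -271.5, 152.7]
orientation: [1.0, -0.013, -0.0, -0.0]
wrist_force: [0.1, 0.3, -2.3]
grip_width: 4.9
grip_force: 79.6
```

View pics/w2.png

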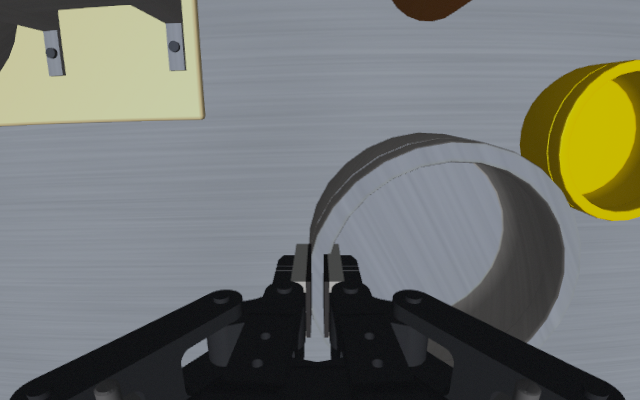

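The pan is held at its rim and has lifted clear. The grip width of 5 mm is less than the 8 mm band, so I'll check for tilt by overlaying the model.

```bash
python3 - <<'E'
from h import *
im=cv2.imread("pics/w2.png");i=arm.camera_info("wrist");o=arm.get_obs()
T=o['tool_pos'];Rm=R.from_quat(o['orientation']).as_matrix();print(T)
c0=T+ -Rm[:,2]*16 + Rm[:,1]*54
def pts(tilt,r,dz):  # tilt about tool x through grip point
    a=circ(0,0,0,r)[:, :]+[0,54,-dz*-1]; a=a+[0,0,-16]; # tool coords (z down)
    a=R.from_rotvec([tilt,0,0]).apply(a-[0,0,-9])+[0,0,-9]
    return T+a@Rm.T
for tl,col in((0,(0,0,255)),(0.15,(0,255,0)),(-.15,(255,0,0))):
    for r in(50,58):cv2.polylines(im,[np.round(proj(i,pts(tl,r,0))).astype(int)],False,col,1)
cv2.imwrite("pics/w2o.png",im)
E
```

```text
[ 414.47212412 -271.21048172  151.97960327]
```

View pics/w2o.png

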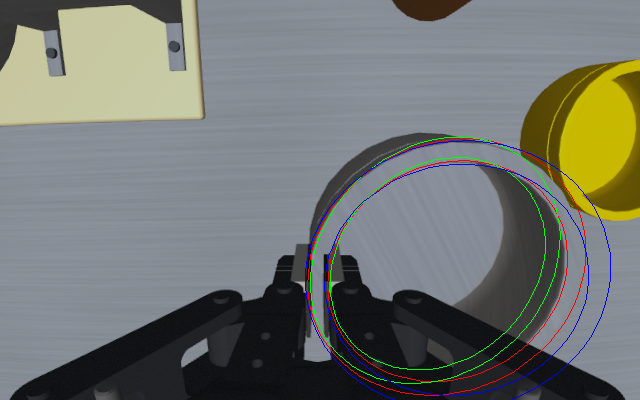

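The untilted (red) outline fits the held pan, so it hangs level. Next I'll carry it along x≈415, clear of the board, to the pot's y.

```bash
python3 -m inch '1 0 -0.1 -0.02 0; 1 0 -0.25 -0.02 0; 1 0 -0.25 -0.02 0;1 0 -0.25 -0.02 0;1 0 -0.25 -0.02 0;1 0 -0.25 -0.02 0;1 0 -0.25 -0.02 0;1 0 -0.16 0 0'; python3 -m inch '1 0 0 0 0; 1 0 0 0 0; 1 0 0 0 0'; python3 - <<'E'
from h import *
i=arm.camera_info("wrist");im=arm.camera("wrist")[:,:,::-1];cv2.imwrite("pics/w3.png",im)
o=arm.get_obs();print(o['tool_pos'],i['xyz'])
E
```

```text
time: 5.45
tool_pos: [423.3, 82.7, 180.8]
orientation: [1.0, -0.012, -0.001, -0.0]
wrist_force: [-0.7, -0.4, -1.2]
grip_width: 4.7
grip_force: 79.7
time: 5.82
tool_pos: [424.3, 79.1, 180.9]
orientation: [1.0, -0.014, -0.0, 0.0]
wrist_force: [-0.5, -0.7, -1.0]
grip_width: 5.0
grip_force: 79.7
[424.50142602  78.9836564  180.99621368] [493.18825064  77.45523589 324.57779896]
```

View pics/w3.png

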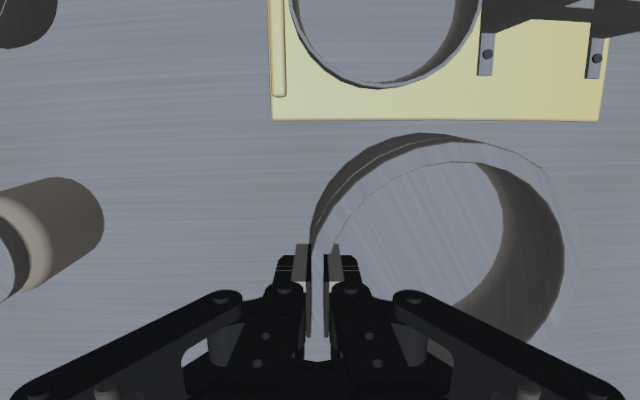

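The board's near corners are at (272,121) and (600,121). The pot's outer rim runs through about (290,5), (378,88) and (481,8).

```bash
python3 - <<'E'
from h import *
i=arm.camera_info("wrist")
a=at_z(i,(272,120),10);b=at_z(i,(600,121),10);print(a,b,np.linalg.norm(a-b))
d=(a-b)[:2]/np.linalg.norm(a-b);x=np.array([d[1],-d[0]]);o=(a+b)[:2]/2+95*x
print("yaw",np.arctan2(-d[0],d[1]),"origin",o,"nest",o+60*d)
P=np.array([at_z(i,p,55)[:2] for p in[(290,5),(378,88),(481,8)]])
print(least_squares(lambda v:np.hypot(*(P-v).T)-70,[572,26]))
print(circ_fit(i,[(290,5),(378,88),(481,8)],55))
E
```

```text
[482.8281961  116.91331347  10.        ] [ 477.74931625 -183.35572839   10.        ] 300.311991963567
yaw -0.016912817754289808 origin [575.27516944 -34.82784855] nest [576.28989013  25.16357035]
     message: Both `ftol` and `xtol` termination conditions are satisfied.
     success: True
      status: 4
         fun: [-5.209e-01  1.975e-01 -5.085e-01]
           x: [ 5.754e+02  2.584e+01]
        cost: 0.2844799606372084
         jac: [[ 1.671e-01 -9.859e-01]
               [ 9.962e-01 -8.665e-02]
               [ 2.158e-01  9.764e-01]]
        grad: [-6.137e-08  1.831e-08]
  optimality: 6.137394455692517e-08
 active_mask: [ 0.000e+00  0.000e+00]
        nfev: 5
        njev: 5
(array([574.52879674,  25.852692  ,  69.32271405]), np.float64(1.572800556459697e-09))
```

```bash
python3 -m inch '1 0.1 -0.004 0 0; 1 0.18 -0.005 0 0; 1 0.18 -0.005 0 0;1 0.18 -0.005 0 0;1 0.123 -0.005 0 0;1 0 0 0 0;1 0 0 0 0'; python3 -m inch '1 0 0 0.1 0; 1 0 0 0.15 0; 1 0 0 0.12 0; 1 0 0 0.07 0; 1 0 0 0 0; 1 0 0 0 0'
```

```text
time: 6.75
tool_pos: [576.2, 79.9, 180.6]
orientation: [1.0, -0.014, -0.001, 0.0]
wrist_force: [-0.6, 0.2, -2.1]
grip_width: 4.8
grip_force: 79.7
time: 7.5
tool_pos: [578.2, 80.6, 94.4]
orientation: [1.0, -0.013, 0.001, -0.0]
wrist_force: [-0.6, -0.1, -0.8]
grip_width: 5.0
grip_force: 79.7
```

```bash
python3 -m inch '1 0 0.003 0.05 0; 1 0 0 0.05 0; 1 0 0 0.04 0; 1 0 0 0.02 0; 1 0 0 0 0; 1 0 0 0 0'
```

```text
time: 8.25
tool_pos: [577.5, 80.0, 61.2]
orientation: [1.0, -0.013, 0.0, 0.0]
wrist_force: [0.3, -0.2, -1.6]
grip_width: 4.8
grip_force: 79.7
```

```bash
python3 -m inch '1 0 0 0.005 0; 1 0 0 0 0; 0.3 0 0 0 0; 0.3 0 0 0 0; 0.3 0 0 0 0; 0.3 0 0 -0.05 0; 0.3 0 0 -0.15 0; 0.3 0 0 -0.2 0'; python3 -m inch '0.3 -0.2 0 -0.2 0; 0.3 -0.2 0 0 0; 0.3 -0.1 0 0 0; 0.3 0 0 0 0; 0.3 0 0 0 0'
python3 - <<'E'
from h import *
i=arm.camera_info("wrist");im=arm.camera("wrist")[:,:,::-1].copy();cv2.imwrite("pics/w4raw.png",im)
print(arm.get_obs()['tool_pos'])
for r,z in((58,75),(50,75),(70,55)):cv2.polylines(im,[np.round(proj(i,circ(575.5,25.6,z,r))*8).astype(int)],False,(0,0,255),1,shift=3)
cv2.imwrite("pics/w4.png",im)
E
```

```text
time: 9.25
tool_pos: [576.5, 79.9, 140.6]
orientation: [1.0, -0.013, -0.001, 0.0]
wrist_force: [0.6, -0.2, 0.7]
grip_width: 29.5
grip_force: 0.0
time: 9.88
tool_pos: [478.8, 82.7, 181.1]
orientation: [1.0, -0.013, 0.001, -0.0]
wrist_force: [0.1, -0.0, 0.4]
grip_width: 30.0
grip_force: 0.0
[478.85603424  82.60342428 180.85318893]
```

View pics/w4.png

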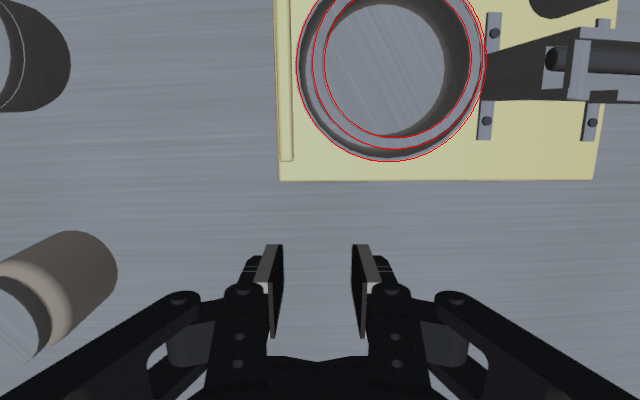

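The pan is seated: the red model outlines for the nested rim and the pot coincide with the image. Before using the last view, I'll photograph the bolt's ball and then the small pan from closer up.

```bash
python3 -m inch '0.3 0 0 -0.25 0; 0.3 0 0 -0.25 0; 0.3 0.055 0.19 0 0; 0.3 0.055 0.19 0 0; 0.3 0.055 0.19 0 0; 0.3 0.055 0.19 0 0; 0.3 0.055 0.19 0 0; 0.3 0.055 0.19 0 0' >/dev/null; python3 -m inch '0.3 0 0 0 0; 0.3 0 0 0 0;0.3 0 0 0 0' | head -2; python3 - <<'E'
from h import *
import pickle
i=arm.camera_info("wrist");im=arm.camera("wrist")[:,:,::-1].copy();cv2.imwrite("pics/bolt.png",im);pickle.dump(i,open("bolt.pkl","wb"))
c=np.array([574.5,-34.4]);t=-.018
tf=lambda x,y:[c[0]+x*np.cos(t)-y*np.sin(t),c[1]+x*np.sin(t)+y*np.cos(t)]
for b in(0,.015):
  for a in(-.65,-.4):print(b,a,np.round([*tf(-65*np.sin(np.pi/4+a),-125+b*1e3),110+65*np.cos(np.pi/4+a)]),proj(i,[*tf(-65*np.sin(np.pi/4+a),-125+b*1e3),110+65*np.cos(np.pi/4+a)]).round(0))
E
python3 -m inch '0.3 0.025 -0.25 0 0; 0.3 0.025 -0.25 0 0; 0.3 0.025 -0.25 0 0; 0.3 0.025 -0.25 0 0; 0.3 0.025 -0.25 0.05 0; 0.3 0.025 -0.25 0.05 0; 0.3 0.025 -0.25 0.05 0; 0.3 0.025 -0.25 0.05 0' >/dev/null; python3 -m inch '0.3 0.03 -0.25 0.05 0; 0.3 0.03 -0.15 0 0; 0.3 0 0 0 0; 0.3 0 0 0 0;0.3 0 0 0 0' | head -2
python3 - <<'E'
from h import *
import pickle
i=arm.camera_info("wrist");im=arm.camera("wrist")[:,:,::-1].copy();cv2.imwrite("pics/small.png",im);pickle.dump(i,open("small.pkl","wb"))
print(arm.get_obs()['tool_pos'],proj(i,[595,332,75]))
E
```

```text
time: 11.3
tool_pos: [537.4, -146.1, 280.1]
0 -0.65 [ 563. -159.  174.] [[335. 167.]]
0 -0.4 [ 548. -159.  170.] [[334. 187.]]
0.015 -0.65 [ 564. -144.  174.] [[314. 168.]]
0.015 -0.4 [ 548. -144.  170.] [[314. 188.]]
time: 12.98
tool_pos: [601.9, 330.5, 230.6]
[601.98181691 330.37787368 230.63682676] [[315.48216406 195.44513449]]
```

```bash
python3 - <<'E'
from h import *
a=cv2.imread("pics/bolt.png")[90:250,230:390];b=cv2.imread("pics/small.png")[110:270,235:395]
cv2.imwrite("pics/comp.png",np.hstack([cv2.resize(x,(400,400),interpolation=cv2.INTER_CUBIC) for x in(a,b)]))
E
```

```text
(no output)
```

View pics/comp.png

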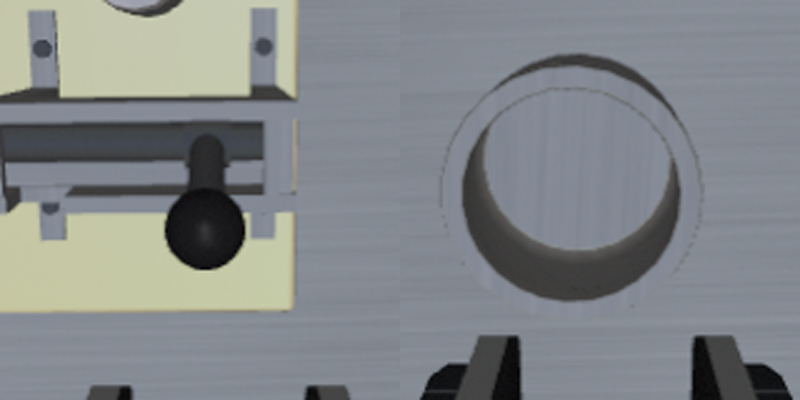

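The ball is at wrist pixel (312,181.6), with a radius of about 16 px. The small pan's inner rim spans columns 259.8–347.4 and rows 144.8–230.4. Its outer rim spans columns 250.6–356.2, with its top at row 136.4.

```bash
python3 - <<'E'
from h import *
import pickle
i=pickle.load(open("small.pkl","rb"))
print(circ_fit(i,[(259.8,188),(347.4,188),(304,144.8),(304,230.4)],75))
print(circ_fit(i,[(250.6,186),(356.2,186),(304,136.4)],75))
i=pickle.load(open("bolt.pkl","rb"))
c=np.array([574.5,-34.4]);t=-.018
tf=lambda x,y:[c[0]+x*np.cos(t)-y*np.sin(t),c[1]+x*np.sin(t)+y*np.cos(t)]
K=lambda v:np.array([*tf(-65*np.sin(np.pi/4+v[1]),-125+v[0]),110+65*np.cos(np.pi/4+v[1])])
f=least_squares(lambda v:(proj(i,K(v))-[312,181.6]).ravel(),[15,-.5]);print("bolt,handle",f.x,"ball",K(f.x))
print("end",K([76,f.x[1]]))
E
```

```text
(array([601.10620471, 342.24731899,  38.3398462 ]), np.float64(0.04219586480299142))
(array([600.29650331, 342.44367683,  46.24199089]), np.float64(3.6692426874651574e-11))
bolt,handle [16.36923572 -0.48026648] ball [ 553.0206948  -142.66169558  171.99748112]
end [554.0939906  -83.04059123 171.99748112]
```

```bash
python3 -m inch '0.3 -0.003 -0.135 0 0; 0.3 -0.004 -0.135 0 0; 0.3 0 0 0.18 0; 0.3 0 0 0.18 0; 0.3 0 0 0.15 0; 0.3 0 0 0 0; 0.3 0 0 0 0'
```

```text
time: 13.9
tool_pos: [602.9, 386.4, 129.7]
orientation: [1.0, -0.013, 0.001, -0.001]
wrist_force: [0.6, 0.1, 1.0]
grip_width: 30.0
grip_force: 0.0
```

```bash
python3 -m inch '0.3 0 0.005 0.12 0; 0.3 0 0 0.12 0; 0.3 0 0 0.11 0; 0.3 0 0 0 0; 1 0 0 0 0; 1 0 0 0 0; 1 0 0 0 0; 1 0 0 0 0' 80; python3 -m inch '1 0 0 0 0; 1 0 0 -0.02 0;1 0 0 -0.1 0;1 0 0 -0.2 0; 1 0 0 -0.2 0; 1 0 0 -0.1 0; 1 0 0 0 0; 1 0 0 0 0' 80
python3 - <<'E'
from h import *
i=arm.camera_info("wrist");im=arm.camera("wrist")[:,:,::-1].copy();cv2.imwrite("pics/w5.png",im)
o=arm.get_obs();T=o['tool_pos'];Rm=R.from_quat(o['orientation']).as_matrix()
g=cv2.GaussianBlur(cv2.cvtColor(im,cv2.COLOR_BGR2GRAY).astype(np.float32),(0,0),1.2)
G=np.hypot(cv2.Sobel(g,-1,1,0),cv2.Sobel(g,-1,0,1))
def score(tl,d,h):   # tilt about tool x, radial offset of centre, rim height above TCP
    s=0
    for r in(38,46):
        a=circ(0,0,0,r,360)+[0,d,0]; a=R.from_rotvec([tl,0,0]).apply(a)+[0,0,-h]
        p=proj(i,T+a@Rm.T);k=(p[:,1]<240)&(p[:,0]>345)&(p[:,0]<638)&(p[:,1]>1)
        p=p[k].astype(np.float32);s+=cv2.remap(G,p[:,:1],p[:,1:],1).mean()
    return s
L=sorted(((score(tl,d,h),tl,d,h) for tl in np.arange(-.2,.21,.02) for d in range(38,48) for h in range(10,21)),reverse=True)[:6]
print(T);[print(np.round(l,2)) for l in L]
E
```

```text
time: 14.9
tool_pos: [602.8, 384.9, 59.2]
orientation: [1.0, -0.013, 0.001, -0.001]
wrist_force: [0.1, 0.2, 0.6]
grip_width: 4.9
grip_force: 82.0
time: 15.9
tool_pos: [600.7, 383.8, 180.3]
orientation: [1.0, -0.013, -0.002, 0.001]
wrist_force: [0.1, 0.5, -3.1]
grip_width: 5.3
grip_force: 81.6
[600.47534837 383.6015872  179.5828703 ]
[1.2265e+02 2.0000e-02 4.6000e+01 1.0000e+01]
[1.2011e+02 4.0000e-02 4.6000e+01 1.0000e+01]
[1.1993e+02 4.0000e-02 4.6000e+01 1.1000e+01]
[115.68  -0.    45.    10.  ]
[1.1535e+02 6.0000e-02 4.6000e+01 1.2000e+01]
[1.1482e+02 4.0000e-02 4.6000e+01 1.2000e+01]
```

```bash
python3 -m inch '1 -0.009 0.1 0 0; 1 -0.009 0.22 0 0; 1 -0.009 0.22 0 0; 1 -0.009 0.22 0 0; 1 -0.009 0.22 0 0; 1 -0.009 0.22 0 0; 1 -0.009 0.22 0 0; 1 -0.008 0.16 0 0' >/dev/null; python3 -m inch '1 0 0 0 0;1 0 0 0 0;1 0 0 0 0;1 0 0 0 0'; python3 - <<'E'
from h import *
print((to_tool((577.2,68.2),120)/200).round(4))
E
```

```text
time: 17.45
tool_pos: [579.5, 69.8, 182.1]
orientation: [1.0, -0.012, -0.0, -0.0]
wrist_force: [-0.6, -0.5, -1.0]
grip_width: 5.1
grip_force: 81.6
[-0.011   0.0082  0.3107]
```

```bash
python3 -m inch '1 -0.011 0.008 0.05 0;1 0 0 0.08 0;1 0 0 0.08 0;1 0 0 0 0;1 0 0 0 0;1 0 0 0 0'; python3 - <<'E'
from h import *
print((to_tool((577.2,68.2),120)/200).round(4))
E
```

```text
time: 18.2
tool_pos: [578.0, 67.4, 141.0]
orientation: [1.0, -0.013, 0.001, -0.0]
wrist_force: [-0.5, 1.0, -2.1]
grip_width: 5.4
grip_force: 81.7
[-0.0044 -0.0039  0.105 ]
```

```bash
python3 -m inch '1 -0.003 -0.003 0.05 0;1 0 0 0.06 0;1 0 0 0.06 0;1 0 0 0.05 0;1 0 0 0 0;1 0 0 0 0'; 
```

```text
time: 18.95
tool_pos: [577.0, 68.0, 96.3]
orientation: [1.0, -0.013, 0.0, 0.0]
wrist_force: [0.5, 0.5, -1.5]
grip_width: 5.0
grip_force: 81.7
```

No contact, so I'll go on down 16 mm and watch the force.

```bash
python3 -m inch '1 0 0 0.03 0;1 0 0 0.03 0;1 0 0 0.02 0;1 0 0 0 0;1 0 0 0 0'; 
```

```text
time: 19.58
tool_pos: [576.8, 68.0, 80.3]
orientation: [1.0, -0.013, 0.0, 0.0]
wrist_force: [0.0, 0.2, -1.6]
grip_width: 5.1
grip_force: 81.7
```

```bash
python3 -m inch '1 0 0 0.004 0; 1 0 0 0 0; 0.3 0 0 0 0; 0.3 0 0 0 0; 0.3 0 0 0 0; 0.3 0 0 -0.05 0; 0.3 0 0 -0.2 0; 0.3 0 0 -0.2 0'; python3 -m inch '0.3 -0.2 0 -0.2 0; 0.3 -0.2 0 0 0; 0.3 -0.1 0 0 0; 0.3 0 0 0 0; 0.3 0 0 0 0;0.3 0 0 0 0'
python3 - <<'E'
from h import *
i=arm.camera_info("wrist");im=arm.camera("wrist")[:,:,::-1].copy();cv2.imwrite("pics/w6.png",im)
g=cv2.GaussianBlur(cv2.cvtColor(im,cv2.COLOR_BGR2GRAY).astype(np.float32),(0,0),1.)
G=np.hypot(cv2.Sobel(g,-1,1,0),cv2.Sobel(g,-1,0,1))
def score(x,y,z,rs,ty=0,tx=0):
    s=0
    for r in rs:
        a=R.from_rotvec([tx,ty,0]).apply(circ(0,0,0,r,360))+[x,y,z]
        p=proj(i,a);p=p[(p[:,1]>1)&(p[:,1]<398)].astype(np.float32);s+=cv2.remap(G,p[:,:1],p[:,1:],1).mean()
    return s
for n,z0,rs in(("med",75,(50,58)),("small",95,(38,46))):
    L=sorted(((score(575.5+x,25.6+y,z0+z,rs),x,y,z) for x in range(-8,9) for y in range(-8,9) for z in range(-6,13,2)),reverse=True)[:4]
    print(n,[np.round(l,1).tolist() for l in L])
b=L[0];print("tilt",sorted(((round(float(score(575.5+b[1],25.6+b[2],95+b[3],rs,ty,tx)),1),round(ty,2),round(tx,2)) for ty in np.arange(-.12,.13,.03) for tx in np.arange(-.12,.13,.03)),reverse=True)[:4])
print(arm.get_obs()['tool_pos'])
E
```

```text
time: 20.58
tool_pos: [576.5, 68.0, 170.7]
orientation: [1.0, -0.013, -0.0, 0.0]
wrist_force: [0.3, 0.6, -0.3]
grip_width: 29.9
grip_force: 0.0
time: 21.32
tool_pos: [477.8, 70.6, 209.7]
orientation: [1.0, -0.013, 0.0, -0.0]
wrist_force: [0.6, 0.5, -0.4]
grip_width: 30.3
grip_force: 0.0
med [[185.5, -7.0, 3.0, 10.0], [184.3, -7.0, 3.0, 12.0], [182.2, -7.0, 2.0, 10.0], [180.8, -7.0, 2.0, 8.0]]
small [[183.0, 2.0, 2.0, 2.0], [180.4, 3.0, 1.0, 0.0], [178.6, 1.0, 2.0, 4.0], [178.5, 3.0, 0.0, -2.0]]
tilt [(185.4, np.float64(0.0), np.float64(-0.03)), (185.2, np.float64(0.0), np.float64(-0.06)), (184.5, np.float64(0.03), np.float64(-0.06)), (184.4, np.float64(0.03), np.float64(-0.03))]
[477.66606891  70.5675231  209.49935394]
```

```bash
python3 -m inch '0 0 0 -0.2 0; 0 0.068 0.176 0 0; 0 0.068 0.176 0 0; 0 0.068 0.176 0 0; 0 0.068 0.176 0 0; 0 0.068 0.176 0 0; 0 0.066 0.176 0 0; 0 0 0 0 0' 40 >/dev/null;python3 -m inch '0 0 0 0 0;0 0 0 0 0'; python3 - <<'E'
from h import *
print((to_tool((553,-142.7),157)/200).round(4))
i=arm.camera_info("wrist");im=arm.camera("wrist")[:,:,::-1];cv2.imwrite("pics/w7.png",im[:,:,:])
p=proj(i,[553,-142.7,172])[0];print(p)
g=im.max(2)[int(p[1])-45:int(p[1])+45,int(p[0])-45:int(p[0])+45]
m=(g<45).astype(np.uint8);m=cv2.morphologyEx(m,cv2.MORPH_OPEN,np.ones((17,17),np.uint8))
ys,xs=np.nonzero(m);print("dark blob centre/size",xs.mean()-45,ys.mean()-45,np.ptp(xs),np.ptp(ys)) if len(xs) else print("none",g.min())
E
```

```text
time: 22.62
tool_pos: [552.1, -141.6, 249.2]
orientation: [1.0, -0.013, -0.0, -0.0]
wrist_force: [-0.7, -0.3, -0.3]
grip_width: 42.7
grip_force: 0.0
[0.005  0.0055 0.4608]
[318.79504813 213.07156591]
none 11
```

```bash
python3 -m inch '0 0.004 0.005 0.12 0; 0 0 0 0.15 0; 0 0 0 0.12 0; 0 0 0 0.07 0; 0 0 0 0 0'; python3 -m inch '1 0 0 0 0;1 0 0 0 0;1 0 0 0 0; 1 0 0 0 0' 40
```

```text
time: 23.3
tool_pos: [552.4, -142.9, 156.5]
orientation: [1.0, -0.013, -0.001, -0.0]
wrist_force: [0.0, 0.3, -0.2]
grip_width: 43.0
grip_force: 0.0
time: 23.8
tool_pos: [554.1, -143.7, 158.8]
orientation: [1.0, -0.013, 0.001, 0.0]
wrist_force: [-1.3, 1.9, 5.5]
grip_width: 20.8
grip_force: 39.4
```

```bash
python3 -m inch '1 0 -0.05 0 0;1 0 -0.06 0 0;1 0 -0.06 0 0;1 0 -0.06 0 0;1 0 -0.04 0 0;1 0 -0.02 0 0;1 0 0 0 0;1 0 0 0 0'
```

```text
time: 24.8
tool_pos: [555.1, -86.5, 158.8]
orientation: [1.0, -0.013, 0.001, 0.001]
wrist_force: [-1.9, -0.0, 5.3]
grip_width: 21.5
grip_force: 39.5
```

```bash
python3 -m inch '1 0 -0.015 0 0;1 0 -0.01 0 0;1 0 0 0 0;1 0 0 0 0'
```

```text
time: 25.3
tool_pos: [555.2, -82.0, 158.8]
orientation: [1.0, -0.013, 0.001, 0.001]
wrist_force: [-2.2, -1.9, 5.5]
grip_width: 21.5
grip_force: 39.5
```

```bash
python3 -m inch '1 0 -0.015 0 0;1 0 -0.01 0 0;1 0 0 0 0;1 0 0 0 0'; python3 - <<'E'
from h import *
# swing: ball offsets (dx,dz mm) from the present for each handle value
a0=-.48
for a in(-.25,0,.2,.4,.6,.75,.9):
    print(a,round(-65*(np.sin(np.pi/4+a)-np.sin(np.pi/4+a0)),1),round(65*(np.cos(np.pi/4+a)-np.cos(np.pi/4+a0)),1))
E
```

```text
time: 25.8
tool_pos: [555.4, -81.3, 158.9]
orientation: [1.0, -0.012, 0.001, 0.005]
wrist_force: [-3.1, -12.1, 6.6]
grip_width: 21.8
grip_force: 39.6
-0.25 -13.6 -6.1
0 -26.4 -16.0
0.2 -34.6 -26.1
0.4 -40.7 -37.6
0.6 -44.3 -50.0
0.75 -45.4 -59.7
0.9 -45.0 -69.4
```

```bash
python3 -m inch '1 -0.034 0.008 0.015 0;1 -0.034 0 0.016 0;1 -0.032 0 0.024 0;1 -0.032 0 0.026 0;1 -0.041 0 0.05 0;1 -0.03 0 0.058 0;1 0 0 0 0;1 0 0 0 0'
```

```text
time: 26.8
tool_pos: [515.2, -80.7, 120.4]
orientation: [1.0, -0.012, 0.001, 0.004]
wrist_force: [-0.6, -12.0, 0.8]
grip_width: 21.4
grip_force: 47.2
```

```bash
python3 -m inch '1 -0.018 0 0.062 0;1 -0.006 0 0.049 0;1 0.002 0 0.049 0;1 0 0 0.012 0;1 0 0 0 0;1 0 0 0 0'
```

```text
time: 27.55
tool_pos: [511.5, -80.8, 86.2]
orientation: [1.0, -0.012, 0.002, 0.004]
wrist_force: [-1.3, -12.7, 0.9]
grip_width: 21.4
grip_force: 50.5
```

```bash
python3 -m inch '1 0 0 0.02 0;1 0 0 0.01 0;1 0 0 0 0;1 0 0 0 0'
```

```text
time: 28.05
tool_pos: [512.6, -80.6, 80.6]
orientation: [1.0, -0.011, 0.003, 0.004]
wrist_force: [0.9, -11.4, 1.2]
grip_width: 21.3
grip_force: 50.7
```

```bash
python3 -m inch '0 0 0.01 0 0;0 0 0 0 0;0 0 0 0 0;0 0 0 -0.15 0;0 0 0 -0.25 0;0 0 0 -0.25 0;0 -0.1 0 -0.2 0;0 0 0 0 0'; python3 -m inch '0 0 0 0 0;0 0 0 0 0'|head -2; python3 - <<'E'
from h import *
c=np.array([574.5,-34.4]);t=-.018
tf=lambda x,y:[c[0]+x*np.cos(t)-y*np.sin(t),c[1]+x*np.sin(t)+y*np.cos(t)]
K=lambda b,a:np.array([*tf(-65*np.sin(np.pi/4+a),-125+b),110+65*np.cos(np.pi/4+a)])
for n in("wrist","scene"):
    i=arm.camera_info(n);im=arm.camera(n);cv2.imwrite(f"pics/end_{n}.png",im[:,:,::-1])
    g=im.max(2).astype(np.float32);C=np.array(i['xyz']);L=[]
    for a in np.arange(-.6,1.25,.05):
      for b in(16,60,66,70,76,80):
        k=K(b,a);q=proj(i,[k,k+R.from_quat(i['attitude']).apply([12,0,0])]);r=np.hypot(*(q[1]-q[0]))
        yy,xx=np.mgrid[:400,:640];d=np.hypot(xx-q[0,0],yy-q[0,1]);ins=d<r;out=(d>r*1.15)&(d<r*1.5)
        if ins.sum()>5 and out.sum()>5:L.append((np.median(g[out])-np.percentile(g[ins],80),round(a,2),b,q[0].round(0).tolist(),round(r,1)))
    print(n,*sorted(L,reverse=True)[:5],sep="\n")
E
```

```text
time: 29.05
tool_pos: [491.5, -77.7, 253.0]
orientation: [1.0, -0.013, 0.004, 0.001]
wrist_force: [-0.7, 0.3, -0.2]
grip_width: 42.2
grip_force: 0.0
time: 29.3
tool_pos: [488.9, -77.1, 247.2]
wrist
(np.float32(156.0), np.float64(0.8), 76, [323.0, 168.0], np.float64(14.8))
(np.float32(154.0), np.float64(0.75), 76, [323.0, 169.0], np.float64(15.0))
(np.float32(153.0), np.float64(0.85), 76, [323.0, 167.0], np.float64(14.6))
(np.float32(148.0), np.float64(0.9), 76, [323.0, 166.0], np.float64(14.5))
(np.float32(137.0), np.float64(0.7), 76, [323.0, 169.0], np.float64(15.1))
scene
(np.float32(84.6), np.float64(0.8), 76, [318.0, 190.0], np.float64(3.8))
(np.float32(79.59998), np.float64(0.8), 80, [319.0, 190.0], np.float64(3.8))
(np.float32(79.39998), np.float64(0.75), 80, [319.0, 189.0], np.float64(3.8))
(np.float32(79.0), np.float64(0.85), 76, [318.0, 191.0], np.float64(3.8))
(np.float32(78.19999), np.float64(0.75), 76, [318.0, 189.0], np.float64(3.8))
```

The bolt is at 76 mm and the handle at about 0.8. To be sure it is fully down, I'll press on the ball from above with the fingers shut.

```bash
python3 - <<'E'
from h import *
c=np.array([574.5,-34.4]);t=-.018
tf=lambda x,y:[c[0]+x*np.cos(t)-y*np.sin(t),c[1]+x*np.sin(t)+y*np.cos(t)]
print(tf(-64.6,-49),(to_tool(tf(-64.6,-49),135)/200).round(4))
E
```

```text
[np.float64(509.02851254467106), np.float64(-82.22932500450648)] [0.102  0.0226 0.5621]
```

```bash
python3 -m inch '1 0.1 0.022 0 0;1 0 0 0.16 0;1 0 0 0.2 0;1 0 0 0.15 0;1 0 0 0.05 0;1 0 0 0 0;1 0 0 0 0'; python3 -m inch '1 0 0 0.03 0;1 0 0 0.03 0;1 0 0 0.02 0;1 0 0 0 0'
```

```text
time: 30.28
tool_pos: [511.0, -82.8, 138.5]
orientation: [1.0, -0.013, 0.001, 0.0]
wrist_force: [-0.1, 0.9, -0.3]
grip_width: -0.2
grip_force: 0.0
time: 30.78
tool_pos: [509.4, -82.4, 120.8]
orientation: [1.0, -0.013, -0.0, -0.0]
wrist_force: [-0.2, -0.3, 0.6]
grip_width: -0.1
grip_force: 0.0
```

```bash
python3 -m inch '1 0 0 0.015 0;1 0 0 0.01 0;1 0 0 0 0'; python3 -m inch '1 0 0 0.015 0;1 0 0 0 0;1 0 0 0 0'
```

```text
time: 31.15
tool_pos: [509.7, -82.5, 116.1]
orientation: [1.0, -0.013, -0.0, -0.0]
wrist_force: [0.5, 0.2, 0.5]
grip_width: 0.1
grip_force: 0.0
time: 31.52
tool_pos: [509.8, -82.5, 113.2]
orientation: [1.0, -0.013, 0.0, 0.0]
wrist_force: [-1.4, -0.8, -0.1]
grip_width: -0.2
grip_force: 0.1
```

```bash
python3 -m inch '1 0 0 0.015 0;1 0 0 0.01 0;1 0 0 0 0;1 0 0 0 0'
```

```text
time: 32.02
tool_pos: [509.9, -82.5, 110.7]
orientation: [1.0, -0.013, -0.0, -0.0]
wrist_force: [-5.9, 0.4, 14.5]
grip_width: -0.0
grip_force: 7.7
```

The tip meets hard resistance at z≈111, so the handle is at its stop. I'll retreat, check the pans, and hand in.

```bash
python3 -m inch '1 0 0 -0.1 0;1 0 0 -0.2 0;1 -0.05 0 -0.25 0;1 -0.2 -0.2 -0.1 0;1 -0.1 -0.2 0 0;1 -0.05 -0.2 0 0;1 0 0 0 0;1 0 0 0 0'; python3 - <<'E'
from h import *
i=arm.camera_info("wrist");im=arm.camera("wrist")[:,:,::-1].copy();cv2.imwrite("pics/w8.png",im)
g=cv2.GaussianBlur(cv2.cvtColor(im,cv2.COLOR_BGR2GRAY).astype(np.float32),(0,0),1.)
G=np.hypot(cv2.Sobel(g,-1,1,0),cv2.Sobel(g,-1,0,1))
def score(x,y,z,r):
    s=0
    p=proj(i,circ(x,y,z,r,360));p=p[(p[:,1]>1)&(p[:,1]<398)].astype(np.float32);return cv2.remap(G,p[:,:1],p[:,1:],1).mean()
L=sorted(((score(575.5+x,25.6+y,95+z,46)+score(575.5+x,25.6+y,95+z,38),x,y,z) for x in range(-8,9) for y in range(-8,9) for z in range(-6,13,2)),reverse=True)[:3]
print([np.round(l,1).tolist() for l in L])
t=arm.camera("top")[:,:,::-1];a=cv2.imread("pics/top0.png")
for n,(x,y) in dict(bottle=(424,188),jar=(153,266),shaker=(327,170)).items():
    print(n,cv2.minMaxLoc(cv2.matchTemplate(t[y-25:y+25,x-25:x+25],a[y-14:y+14,x-14:x+14],cv2.TM_CCOEFF_NORMED))[1::2])
E
```

```text
time: 33.02
tool_pos: [433.1, 39.3, 238.2]
orientation: [1.0, -0.013, 0.0, 0.0]
wrist_force: [-0.0, 0.5, -0.7]
grip_width: 0.0
grip_force: 0.0
[[193.3, 3.0, 1.0, -2.0], [190.6, 3.0, 1.0, -4.0], [190.3, 3.0, 1.0, 0.0]]
bottle (0.9931256175041199, (11, 11))
jar (0.9745115637779236, (11, 11))
shaker (0.9975118041038513, (11, 11))
```

The small pan's rim is at its nested height and centred, and the bottle, jar and shaker haven't moved. I'm handing in.

```bash
python3 -c "
from bench import arm
print(arm.job_done())"
```

```text
the job is handed in; nothing more can be done
None
```

I packed the carrier and handed the job in at about 33 s: both pans are nested, the bolt is fully across, the handle is down in the notch and the bystanders haven't moved. The hand-in gave no verdict, so this rests on my own camera and force checks.

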